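# Tip the washed growing tray down onto the heat mat and close it up to the grass tray

## Task

The washed empty growing tray has been stood on its long edge on the heat mat to drain. With your fingertips push its top over so that it lies flat on its bottom, open side up, and then push it along the mat until its long side is snug and square against the tray of grass, with the whole tray on the mat. Only push: do not pinch, lift or carry the tray, and leave the grass tray and the other things standing where they are.

Things in the scene. Friction and masses are not known exactly. Their poses are not given: they have to be found in the camera images.
- tray: Empty green plastic tray, 110 g: rim 168 (x) by 228 mm (y), bottom 160 x 220, 55 mm high (z), walls 3 mm. Origin: centre of its bottom's outside; z points out of the open side. It starts on its -x long side, x up and leaning 5 degrees to the grass tray, bottom towards the grass tray, open side away. Once tipped flat, its x points to the grass tray, its rim about 20 to 90 mm short.
- tray_top (a point): Outside middle of the rim band (8 mm tall) of the tray's +x long side. At the start: middle of the top edge, on the open side, 172 mm above the table, the place to push; pushed about 30 mm towards the grass tray, the tray topples. Lying flat: middle of the rim edge that must meet the grass tray (84 mm along +x from the tray's centre, 51 mm above its bottom).
- tray_foot (a point): Middle of the bottom edge of the tray's -x long side, the edge over which the standing tray topples; it stays down on the mat all the while.
- grass_tray: The same kind of green tray, 168 (x) by 228 (y) by 55 mm, full of soil and grass (blades to 125 mm above the mat), 1.6 kg, lying at the other end of the mat. Origin: centre of the underside; x along the mat, away from the empty tray; y along its long side; z up. Loose, but its weight holds it against a push of a few newtons.
- grass_side (a point): Middle of the rim of the grass tray's long side that faces the empty tray (84 mm along -x from its centre, 51 mm above its underside).
- mat: The black rubber heat mat, fixed flat on the table: 520 mm (x) by 300 mm (y) by 4 mm thick. Origin: centre of its underside on the table; x runs along the mat from the empty tray's end to the grass tray's end, z up. Its lead runs off the +x end to a white thermostat box 30 mm high, fixed 0.36 to 0.42 m from the mat's centre.
- jar: Bystander: glass sprouting jar with a steel mesh lid, 94 mm diameter, 152 mm tall, beyond the mat's -y side. Origin: centre of its foot.
- sprayer: Bystander: white trigger spray bottle, 76 mm diameter, 204 mm tall, beyond the grass tray's end of the mat. Origin: centre of its foot.
- pot: Bystander: terracotta pot with seedlings, 78 mm diameter, pot 64 mm and leaves about 115 mm tall, beyond the empty tray's end of the mat, behind the standing tray and to its +y side. Origin: centre of its foot.
- pots: Bystander: stack of black plastic pots, 85 mm diameter, 107 mm tall, beyond the mat's -y side. Origin: centre of its foot.
- tamper: Bystander: wooden soil tamper, a board 140 x 90 x 18 mm with a turned knob to 64 mm high, beyond the empty tray's end of the mat, behind the standing tray and to its -y side. Origin: centre of its underside.
- gauge: Bystander: round white dial thermometer lying face up, 68 mm diameter, 18 mm thick, beyond the empty tray's end of the mat. Origin: centre of its underside.
- scoop: Bystander: aluminium seed scoop, box 75 x 52 x 34 mm with a handle along -x to 116 mm from the origin, beyond the empty tray's end of the mat, farthest off. Origin: under the centre of the box.

How it is judged:
By the outcome, as a careful person would: the job done as asked, in the order asked, and still so for the second after the job is handed in, with the robot touching nothing.
It also fails if it takes over 48 s, if anything falls off the work surface, if the arm or the gripper's body presses on something with over 40 N, if the wrist force passes 120 N, or if a joint passes its speed limit or range.

## Robot

A 6-joint arm with a two-finger parallel gripper is mounted at the origin on the work surface. World frame = base frame: x ahead of the robot, y to its left, z up, the work surface at z = 0. Lengths are in mm, angles in rad, forces in N, time in s.
With the tool pointing down it reaches from about 300 to 825 mm from the base axis. Payload 5.4 kg.
Tool frame: the origin (TCP) lies at the very end of the fingers, on their centre line; the grasp point (between the pads) lies 19 mm behind it; z points along the fingers, x is the direction in which the jaws open and shut, and the axes are right-handed (so a half turn about z gives the same grasp; the last joint's range is limited). The gripper opens to 92 mm and grips with 3 to 60 N. Pads are 20 mm wide; open, the fingers measure 128 mm over their backs; the gripper's body (75 mm by 189 mm) begins 69 mm behind the grasp point.
Start: joints at [-1.541, 0.158, 1.597, -0, 1.386, -0.21], TCP at [136.544, -558.535, 214.601] pointing down, gripper open.
Joint ranges: [-2.91, 2.91], [-0.94, 2.29], [0.18, 2.7], [-1.29, 4.43], [0.17, 2.64], [-3, 3]. Speed limits (rad/s): [2.57, 2.57, 3.14, 3.14, 3.14, 3.14].

## Interface

Orientations are given as a unit quaternion [x, y, z, w].
In Python, from station import robot, viewer gives the robot as it stands.
- The arm moves only by the shell command python3 -m jog 'ROWS' [OPENING]. ROWS is JSON, a list that holds one entry, the list of rows, each a list of 6 numbers: the shift along the tool's x, y, z in units of 25 mm (1.0 is 25 mm), then the turn, a rotation vector about the tool's x, y, z in units of 0.08 rad (1.0 is 0.08 rad). A call has 1 to 10 rows; each row shifts and turns the commanded pose from where the row before left it, along the tool's axes as they then stand; what a row does not reach is not made up. A row lasts 1/12 s, in which the tool goes at most 41.7 mm and 7.16 degrees, less where a joint would pass 70% of its speed; a pose out of reach is approached as far as the arm can. A call with a number of a shift or a turn outside -1 to 1 is refused whole. A call with a gripper value outside its range is refused whole. OPENING is the opening in per cent of the stroke, from 0 (shut) to 100 (fully open), set as the call begins (- or left out, the last holds). The fingers move at their own pace and stop on an object; the grip force is fixed at half the most. Time passes only in rows, so rows that do not move let the fingers close. It gives the time, the measured TCP pose, the force and the opening at its end, in the units of the state.
- robot.state(): the state, without advancing time (a new reading comes with each control period).
- viewer.capture(name): name is "scene" or "top" or "wrist"; returns a dict with "image" (420x560x3 uint8, blue, green, red), "camera_matrix" (3x3 intrinsics, pixels), "position" and "rotation" of the camera in the world; the wrist camera has in their place "hand_eye" (4x4, takes a point from camera to tool coordinates, whose origin is the TCP and whose axes are the tool frame's). Camera axes: x right, y up, looking along -z (the intrinsics and any distortion apply to the point x, -y, -z); pixel columns grow to the right and rows downward; lengths in mm; the calibration is good to about 2 mm. A picture is of the moment at which its call begins: read the wrist's pose just before it. There is no depth.
- robot.sign_off(): hands the job in, once; it reports no verdict.
The state is a dict: "t": time; "qpos": joint angles; "qvel": joint speeds; "joint_efforts": joint torques, N m; "position": TCP position; "orientation": TCP orientation; "wrist_force": force on the tool from outside, world axes, zero at the start; "wrist_torque": the same for the moment, N m; "opening": finger opening in mm.
Only numpy, scipy, OpenCV 4.12 (cv2) and the standard library are available. Lean on these libraries where they do the work, as an engineer would, in place of code of your own. Each camera call takes 0.05 s, during which the arm holds its last target. There are 200 camera calls.

## Working session

There is one attempt and no reset: what is moved stays moved. The work goes in short steps, Python scripts to look and compute and a shell command to move; the robot and the scene stay as the last step left them, time stands still between calls to the robot, and variables do not carry over. Pictures are saved under pics/ and viewed, about 8 in all and at most 12, crops included, and the job is handed in when it is done.

```bash
mkdir -p pics; ls; python3 - <<'E'
from station import robot, viewer
import cv2,pickle
d={}
for n in ("scene","top"):
    c=viewer.capture(n); d[n]=c; cv2.imwrite(f"pics/{n}0.png",c["image"])
    print(n,c["camera_matrix"],c["position"],c["rotation"],[k for k in c])
pickle.dump(d,open("cap0.pkl","wb"))
print(robot.state())
E
```

```text
pics
scene [[423.09774388   0.         281.15145274]
 [  0.         423.09774388 215.96266529]
 [  0.           0.           1.        ]] [1590.10518619  -65.06331677  881.89142095] [0.33513249 0.31863566 0.60523435 0.64795749] ['image', 'camera_matrix', 'position', 'rotation']
top [[488.07898649   0.         279.37259666]
 [  0.         488.07898649 211.48933466]
 [  0.           0.           1.        ]] [ 450.82456469  -33.44202378 1439.56730206] [ 0.02794156 -0.01271091 -0.70017163  0.71331437] ['image', 'camera_matrix', 'position', 'rotation']
{'t': 0.1, 'qpos': array([-1.54109336e+00,  1.58985935e-01,  1.59807019e+00, -4.13528578e-05,
        1.38623970e+00, -2.10108586e-01]), 'qvel': array([-2.15848711e-03, -2.38188187e-03, -2.42684409e-03, -6.24581179e-05,
        1.00279022e-03, -1.63553587e-03]), 'joint_efforts': array([-2.47253893e-04, -3.86501956e+01, -3.22960532e+01,  7.03001395e-02,
        3.39559349e-02, -5.17120111e-05]), 'position': array([ 136.51821985, -557.97568723,  213.73553733]), 'orientation': array([ 7.86614925e-01, -6.17443304e-01, -5.61077677e-04, -6.40941135e-04]), 'wrist_force': array([ 0.87782323,  0.00494967, -0.39636666]), 'wrist_torque': array([-0.03258697, -0.01938439,  0.03868914]), 'opening': 92.34770935044953}
```

View pics/scene0.png

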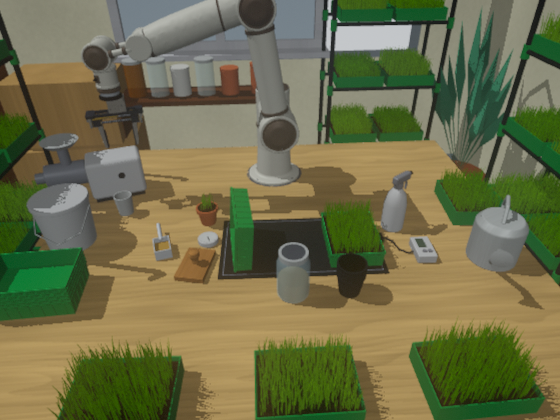

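View pics/top0.png

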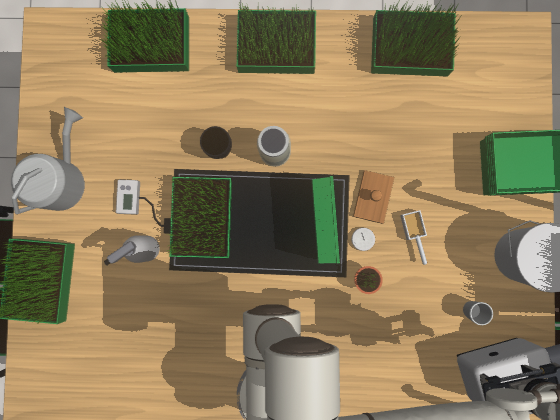

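The top view has world -y to the right. The mat runs left to right, with the grass tray at px x 172–231, the standing tray at px x 312–340, y 177–263, and the gauge, tamper and pot behind it. Next I measure.

```bash
cat > h.py <<'E'
import numpy as np, cv2, pickle
from scipy.spatial.transform import Rotation as R
def cast(c,px,z):
    px=np.atleast_2d(px).astype(float); K=c["camera_matrix"]
    d=np.c_[(px[:,0]-K[0,2])/K[0,0],-(px[:,1]-K[1,2])/K[1,1],-np.ones(len(px))]
    Rm=np.array(c["rotation"]); Rm=R.from_quat(Rm).as_matrix() if Rm.size==4 else Rm
    d=d@Rm.T; p=np.array(c["position"])
    return p+d*((z-p[2])/d[:,2])[:,None]
def proj(c,P):
    P=np.atleast_2d(P); Rm=np.array(c["rotation"]); Rm=R.from_quat(Rm).as_matrix() if Rm.size==4 else Rm
    q=(P-c["position"])@Rm; K=c["camera_matrix"]
    return np.c_[K[0,0]*q[:,0]/-q[:,2]+K[0,2],-K[1,1]*q[:,1]/-q[:,2]+K[1,2]]
def crop(img,x0,y0,x1,y1,s,name):
    cv2.imwrite(name,cv2.resize(img[y0:y1,x0:x1],None,fx=s,fy=s,interpolation=cv2.INTER_CUBIC))
E
python3 - <<'E'
from h import *
c=pickle.load(open("cap0.pkl","rb"))["top"]; im=c["image"]
hsv=cv2.cvtColor(im,cv2.COLOR_BGR2HSV)
roi=np.zeros(im.shape[:2],np.uint8); roi[165:285,160:360]=255
green=cv2.inRange(hsv,(40,120,70),(85,255,255))&roi
wood=cv2.inRange(hsv,(5,60,60),(28,255,255))
mat=cv2.morphologyEx(~wood&roi,cv2.MORPH_OPEN,np.ones((9,9)))
k=max(cv2.findContours(mat,0,2)[0],key=cv2.contourArea)
b=cv2.boxPoints(cv2.minAreaRect(k)); print("mat",b.round(1).tolist(),cast(c,b,4).round(0).tolist())
for k in cv2.findContours(green,0,2)[0]:
    if cv2.contourArea(k)>100:
        b=cv2.boxPoints(cv2.minAreaRect(k)); print("green",cv2.contourArea(k),b.round(1).tolist(),cast(c,b,172)[:,:2].round(0).tolist())
crop(im,160,160,360,300,4,"pics/topcrop.png")
E
```

```text
mat [[162.3000030517578, 269.8999938964844], [165.89999389648438, 168.60000610351562], [348.6000061035156, 175.1999969482422], [345.0, 276.5]] [[355.0, 339.0, 4.0], [655.0, 338.0, 4.0], [644.0, -204.0, 4.0], [347.0, -197.0, 4.0]]
green 1648.0 [[311.5, 177.5], [332.6000061035156, 175.89999389648438], [339.20001220703125, 262.0], [318.1000061035156, 263.6000061035156]] [[614.0, -88.0], [619.0, -142.0], [396.0, -162.0], [391.0, -108.0]]
```

View pics/topcrop.png

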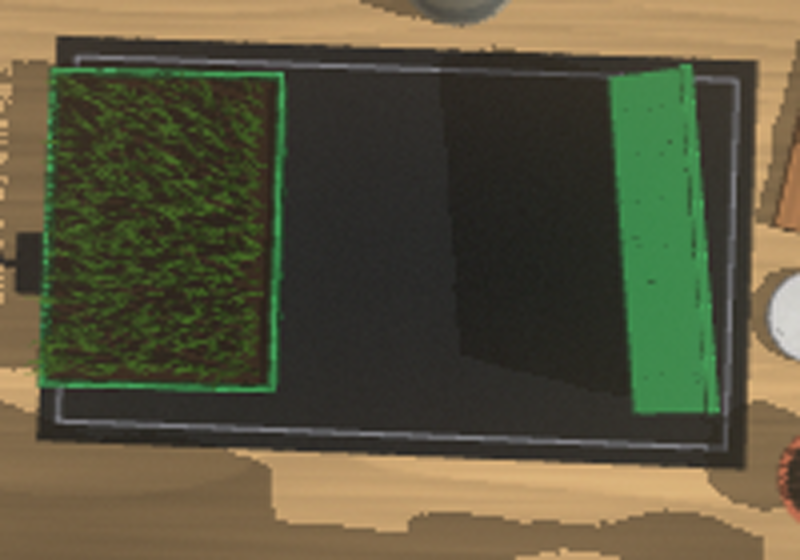

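```bash
python3 - <<'E'
from h import *
c=pickle.load(open("cap0.pkl","rb"))["top"]
f=lambda p,z:cast(c,np.array(p)/4+160,z)[:,:2]
m=f([(57,38),(755,62),(743,467),(38,438)],4); print("mat",m.round(0).tolist(),m.mean(0))
a=(m[0]+m[3]-m[1]-m[2]); yaw=np.arctan2(a[1],a[0]); print("mat yaw",np.degrees(yaw))
ang=lambda v:np.degrees(np.arctan2(v[1],v[0]))
g=f([(284,74),(275,390),(51,70),(40,386)],59); print("grass",g.round(0).tolist(),g.mean(0),"near side dir",ang(g[0]-g[1]))
t=f([(692,65),(718,412)],172); u=f([(610,76),(635,412)],177)
print("rim top",t.round(0).tolist(),"bottom top",u.round(0).tolist(),ang(t[0]-t[1]),ang(u[0]-u[1]),np.linalg.norm(t[0]-t[1]))
gd=f([(800,318)],9);print(gd)
E
python3 -c "
from h import *
q=[7.86614925e-01, -6.17443304e-01, -5.61077677e-04, -6.40941135e-04]
print(R.from_quat(q).as_matrix().round(3))"
```

```text
mat [[653.0, 313.0], [643.0, -204.0], [346.0, -199.0], [357.0, 318.0]] [499.6234507   57.06417954]
mat yaw 88.89847966323548
grass [[622.0, 137.0], [397.0, 138.0], [622.0, 304.0], [397.0, 304.0]] [509.41705625 220.6320402 ] near side dir -0.1979450055773147
rim top [[618.0, -143.0], [393.0, -163.0]] bottom top [[609.0, -90.0], [392.0, -109.0]] 4.9902281396573285 5.103377730550097 225.64938246037298
[[ 455.30571582 -238.57526976]]
[[ 0.238 -0.971 -0.   ]
 [-0.971 -0.238  0.002]
 [-0.002 -0.    -1.   ]]
```

```bash
python3 -m jog '[[[-0.53,-0.9,0,0,0,0],[-0.53,-0.9,0,0,0,0],[-0.53,-0.9,0,0,0,0],[-0.53,-0.9,0,0,0,0],[-0.53,-0.9,0,0,0,0],[-0.53,-0.9,0,0,0,0],[-0.53,-0.9,0,0,0,0],[-0.53,-0.9,0,0,0,0],[-0.53,-0.9,0,0,0,0]]]' 100
python3 -m jog '[[[0,0,0,0,0,-1],[0,0,0,0,0,-1],[0,0,0,0,0,-1],[0,0,0,0,0,-1],[0,0,0,0,0,-1],[0,0,0,0,0,-1],[0,0,0,0,0,-1],[0,0,0,0,0,-1],[0,0,0,0,0,-1]]]'
python3 -m jog '[[[0,0,0,0,0,-1],[0,0,0,0,0,-1],[0,0,0,0,0,-1],[0,0,0,0,0,-1],[0,0,0,0,0,-1],[0,0,0,0,0,-1],[0,0,0,0,0,-1],[0,0,0,0,0,-1],[0,0,0,0,0,-0.7],[0,0,0,0,0,0]]]'
```

```text
t: 0.85
position: [305.5, -393.3, 214.2]
orientation: [0.787, -0.618, -0.0, -0.0]
wrist_force: [1.2, -0.3, -0.4]
opening: 92.0
t: 1.6
position: [304.8, -394.3, 214.1]
orientation: [0.954, -0.299, -0.0, -0.0]
wrist_force: [0.0, -1.0, 0.4]
opening: 92.0
t: 2.43
position: [304.8, -394.3, 214.2]
orientation: [0.999, 0.043, -0.0, -0.0]
wrist_force: [0.3, 0.6, -0.6]
opening: 91.8
```

```bash
python3 -m jog '[[[0.88,-0.73,0,0,0,0],[0.88,-0.73,0,0,0,0],[0.88,-0.73,0,0,0,0],[0.88,-0.73,0,0,0,0],[0.88,-0.73,0,0,0,0],[0.88,-0.73,0,0,0,0],[0.88,-0.73,0,0,0,0],[0.88,-0.73,0,0,0,0],[0.88,-0.73,0,0,0,0],[0.88,-0.73,0,0,0,0]]]'
python3 -m jog '[[[0,0,0.5,0,0,0],[0,0,0.5,0,0,0],[0,0,0.5,0,0,0],[0,0,0.5,0,0,0],[0,0,0.5,0,0,0],[0,0,0,0,0,0],[0,0,0,0,0,0]]]'
python3 - <<'E'
from h import *
from station import viewer
c=viewer.capture("scene"); crop(c["image"],140,130,440,340,2.5,"pics/s1.png")
E
```

```text
t: 3.27
position: [509.3, -192.8, 214.3]
orientation: [0.999, 0.042, -0.0, -0.0]
wrist_force: [0.7, 0.2, 0.4]
opening: 92.3
t: 3.85
position: [507.6, -194.2, 150.9]
orientation: [0.999, 0.042, -0.001, -0.001]
wrist_force: [0.1, 0.4, 0.4]
opening: 91.4
```

View pics/s1.png

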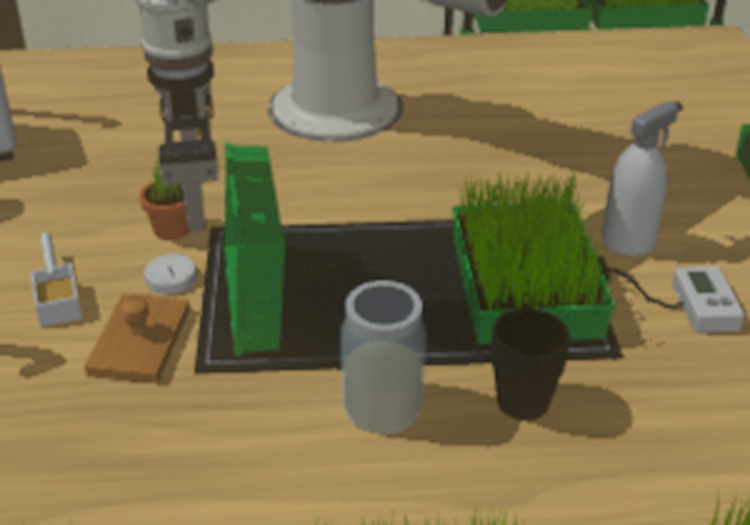

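The fingers (crop px ~190,190) are behind the tray's top edge with a clear gap. The tray is still standing. Pushing now.

```bash
python3 -m jog '[[[0,-0.3,0,0,0,0],[0,-0.3,0,0,0,0],[0,-0.3,0,0,0,0],[0,-0.2,0,0,0,0],[0,-0.2,0,0,0,0],[0,-0.2,0,0,0,0],[0,-0.2,0,0,0,0],[0,-0.2,0,0,0,0],[0,-0.2,0,0,0,0],[0,-0.2,0,0,0,0]]]'
python3 -m jog '[[[0,-0.2,0,0,0,0],[0,-0.2,0,0,0,0],[0,-0.2,0,0,0,0],[0,0,0,0,0,0],[0,0,0,0,0,0]]]'
python3 - <<'E'
from h import *
from station import viewer
c=viewer.capture("scene"); crop(c["image"],140,130,440,340,2.5,"pics/s2.png")
E
```

```text
t: 4.73
position: [503.7, -136.3, 152.1]
orientation: [0.999, 0.042, -0.0, -0.0]
wrist_force: [0.7, -0.5, -0.0]
opening: 92.1
t: 5.15
position: [502.5, -121.6, 152.1]
orientation: [0.999, 0.043, 0.0, 0.0]
wrist_force: [-0.9, 0.6, 0.4]
opening: 92.0
```

View pics/s2.png

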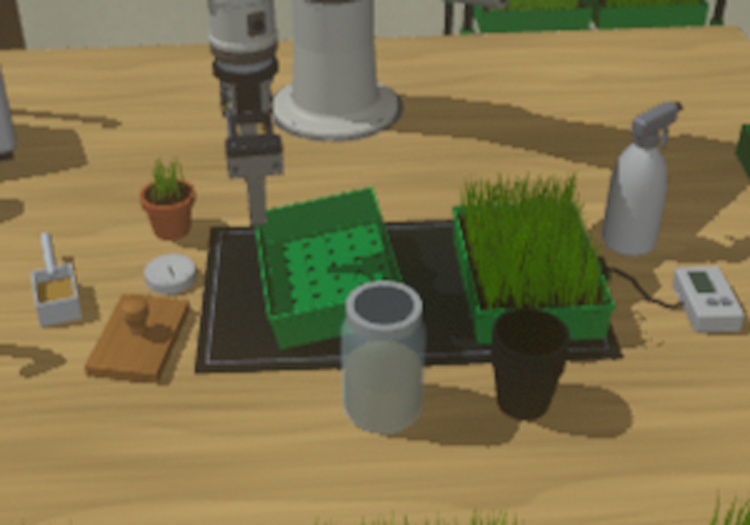

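The tray has toppled and lies flat, open side up. Back off and measure from the top.

```bash
python3 -m jog '[[[0,0.6,0,0,0,0],[0,0.6,0,0,0,0],[0,0.6,0,0,0,0],[0,0.4,0,0,0,0],[0,0,0,0,0,0],[0,0,0,0,0,0]]]'
python3 - <<'E'
from h import *
from station import viewer
c=viewer.capture("top"); pickle.dump(c,open("cap1.pkl","wb")); crop(c["image"],160,160,360,300,4,"pics/t1.png")
E
```

```text
t: 5.7
position: [507.0, -177.6, 152.0]
orientation: [0.999, 0.042, -0.0, -0.0]
wrist_force: [1.0, -0.2, -0.2]
opening: 92.1
```

View pics/t1.png

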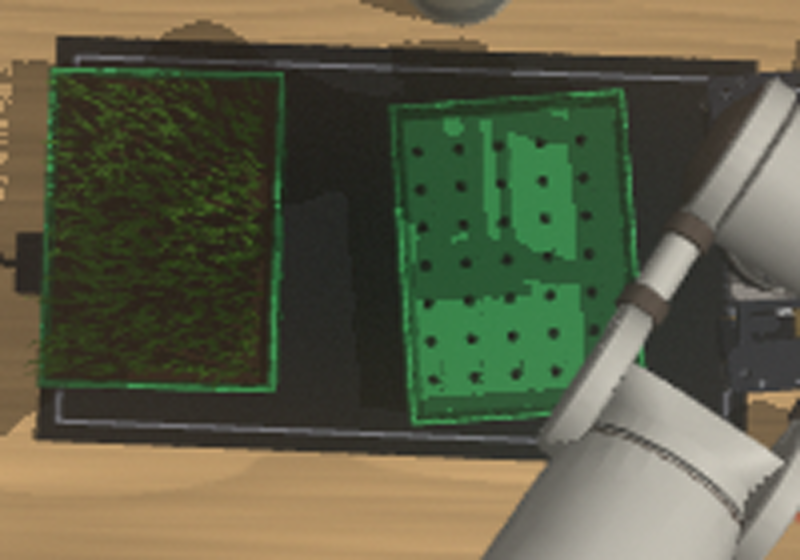

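```bash
python3 - <<'E'
from h import *
c=pickle.load(open("cap1.pkl","rb"))
f=lambda p,z:cast(c,np.array(p)/4+160,z)[:,:2]
t=f([(391,103),(413,424),(622,90),(636,260)],59); g=f([(284,74),(275,390)],59)
print(t.round(1).tolist(),g.round(1).tolist())
E
```

```text
[[602.3, 60.0], [375.4, 39.6], [614.3, -103.9], [493.8, -115.6]] [[621.7, 136.8], [397.3, 137.6]]
```

```bash
python3 -m jog '[[[0,0,0,0,0,0.55],[0,0,0,0,0,0.55],[-0.2,0,0.8,0,0,0],[0,0,0.8,0,0,0],[0,0,0.8,0,0,0],[0,0,0.8,0,0,0],[0,0,0.8,0,0,0],[0,0,0.7,0,0,0],[0,0,0,0,0,0],[0,0,0,0,0,0]]]'
python3 -m jog '[[[0,-0.4,0,0,0,0],[0,-0.4,0,0,0,0],[0,-0.4,0,0,0,0],[0,-0.4,0,0,0,0],[0,-0.3,0,0,0,0],[0,-0.3,0,0,0,0],[0,-0.3,0,0,0,0],[0,-0.3,0,0,0,0],[0,-0.3,0,0,0,0],[0,0,0,0,0,0]]]'
```

```text
t: 6.58
position: [501.5, -175.7, 34.0]
orientation: [1.0, -0.001, -0.001, -0.001]
wrist_force: [0.0, -0.3, 0.0]
opening: 91.7
t: 7.42
position: [502.2, -97.6, 34.4]
orientation: [1.0, -0.001, -0.0, -0.0]
wrist_force: [-0.2, -0.3, -0.6]
opening: 92.0
```

```bash
python3 -m jog '[[[0.04,-0.2,0,0,0,0],[0.04,-0.2,0,0,0,0],[0.04,-0.2,0,0,0,0],[0.04,-0.2,0,0,0,0],[0.04,-0.2,0,0,0,0],[0.04,-0.2,0,0,0,0],[0.04,-0.2,0,0,0,0],[0.04,-0.2,0,0,0,0],[0,-0.1,0,0,0,0],[0,0,0,0,0,0]]]'
python3 - <<'E'
from h import *
from station import viewer,robot
c=viewer.capture("top"); pickle.dump(c,open("cap2.pkl","wb")); crop(c["image"],160,160,360,300,4,"pics/t2.png")
s=robot.state(); print(s["position"],s["wrist_force"])
E
```

```text
t: 8.25
position: [510.5, -56.0, 34.6]
orientation: [1.0, -0.001, -0.0, -0.0]
wrist_force: [-0.0, 0.4, -0.4]
opening: 92.0
[510.55026004 -56.32100933  34.63091727] [ 0.30107762 -0.97075074  0.50652624]
```

View pics/t2.png

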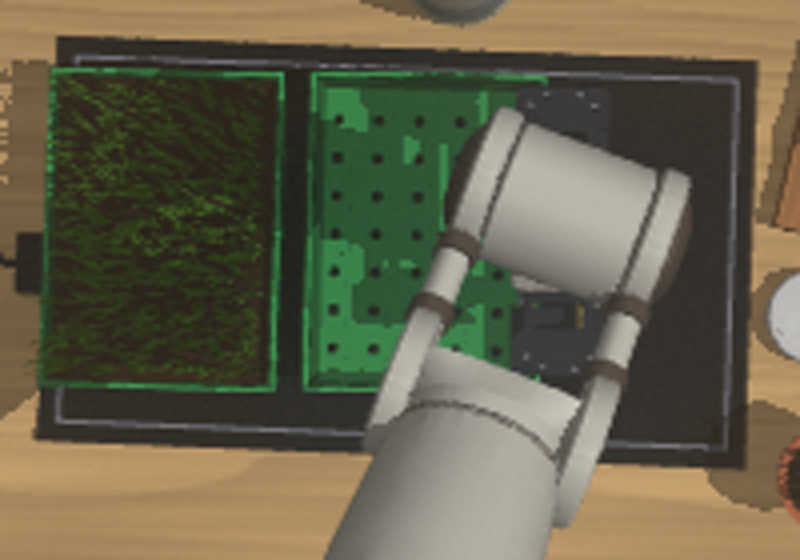

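Tray and grass edges are now parallel, with a uniform gap of about 27 crop px (19 mm), and their ends line up. Closing it gently.

```bash
python3 -m jog '[[[0,-0.12,0,0,0,0],[0,-0.12,0,0,0,0],[0,-0.12,0,0,0,0],[0,-0.12,0,0,0,0],[0,0,0,0,0,0],[0,0,0,0,0,0]]]'
python3 -m jog '[[[0,-0.05,0,0,0,0],[0,-0.05,0,0,0,0],[0,0,0,0,0,0]]]'
python3 - <<'E'
from h import *
from station import viewer,robot
c=viewer.capture("top"); crop(c["image"],200,160,300,270,1,"pics/q.png"); pickle.dump(c,open("cap3.pkl","wb"))
im=c["image"]
hsv=cv2.cvtColor(im,cv2.COLOR_BGR2HSV)
for y in (182,190,200,210,220,230,240,250): print(y,[tuple(map(int,im[y,x])) for x in range(226,242)])
E
```

```text
t: 8.8
position: [510.5, -44.3, 34.6]
orientation: [1.0, -0.001, -0.0, -0.0]
wrist_force: [-0.5, 0.7, 0.5]
opening: 92.4
t: 9.05
position: [510.5, -42.0, 34.6]
orientation: [1.0, -0.002, -0.0, -0.0]
wrist_force: [-1.0, -0.4, 0.1]
opening: 92.1
182 [(33, 43, 54), (29, 39, 47), (29, 39, 45), (40, 64, 44), (73, 128, 60), (33, 50, 38), (40, 65, 41), (76, 137, 60), (44, 73, 43), (50, 87, 46), (52, 92, 46), (64, 113, 53), (73, 129, 58), (74, 130, 59), (73, 129, 59), (72, 130, 58)]
190 [(30, 38, 44), (28, 38, 44), (29, 40, 43), (34, 55, 38), (43, 73, 40), (33, 48, 37), (36, 52, 40), (52, 88, 44), (34, 54, 37), (34, 55, 37), (39, 60, 39), (51, 85, 45), (47, 80, 42), (26, 38, 36), (36, 55, 39), (62, 108, 51)]
200 [(31, 39, 44), (30, 38, 44), (33, 47, 44), (46, 79, 41), (33, 53, 35), (36, 49, 37), (41, 68, 38), (41, 69, 39), (33, 54, 35), (36, 56, 36), (40, 65, 37), (51, 86, 46), (50, 81, 44), (33, 47, 37), (41, 63, 40), (51, 85, 44)]
210 [(29, 37, 42), (29, 37, 43), (34, 48, 40), (53, 88, 46), (29, 43, 31), (37, 53, 37), (57, 100, 47), (38, 62, 37), (35, 55, 34), (37, 58, 35), (48, 79, 41), (
[... 320 characters left out ...]
43), (39, 61, 45), (67, 120, 53), (47, 82, 40), (32, 45, 33), (47, 74, 43), (67, 119, 53), (51, 88, 42), (51, 90, 42), (59, 103, 47), (74, 130, 57), (74, 131, 57), (74, 130, 58), (74, 131, 57), (73, 130, 57), (74, 131, 56)]
240 [(34, 44, 45), (50, 79, 50), (80, 140, 63), (33, 46, 36), (36, 51, 38), (59, 100, 49), (57, 102, 47), (51, 88, 44), (53, 91, 44), (65, 113, 52), (74, 130, 58), (73, 129, 56), (74, 130, 58), (75, 131, 58), (75, 131, 59), (75, 130, 58)]
250 [(32, 41, 45), (40, 64, 45), (69, 121, 56), (37, 50, 40), (45, 71, 45), (81, 141, 65), (43, 73, 43), (52, 89, 46), (53, 92, 47), (66, 114, 54), (74, 131, 59), (74, 130, 58), (74, 130, 58), (75, 130, 59), (75, 131, 60), (75, 131, 60)]
```

```bash
cat > m.py <<'E'
from h import *
from station import viewer
c=viewer.capture("top"); im=c["image"].astype(float); gx=im[:,:,1]-im[:,:,2]
for y in range(180,256,8):
    p=gx[y-2:y+3,224:238].mean(0); print(y,p.astype(int).tolist())
pickle.dump(c,open("cap4.pkl","wb"))
E
python3 -m jog '[[[0,-0.05,0,0,0,0],[0,-0.05,0,0,0,0],[0,-0.05,0,0,0,0],[0,0,0,0,0,0],[0,0,0,0,0,0]]]'
python3 -m jog '[[[0,-0.04,0,0,0,0],[0,0,0,0,0,0]]]'
python3 m.py
```

```text
t: 9.52
position: [510.5, -38.2, 34.6]
orientation: [1.0, -0.001, -0.0, -0.0]
wrist_force: [-0.5, -0.2, -0.3]
opening: 91.8
t: 9.68
position: [510.6, -37.3, 34.6]
orientation: [1.0, -0.001, 0.0, 0.0]
wrist_force: [0.2, 0.3, 0.6]
opening: 92.2
180 [22, 18, 16, 19, 19, 36, 74, 48, 61, 45, 41, 40, 42, 42]
188 [0, -2, -6, -6, -4, 17, 45, 49, 28, 28, 35, 56, 69, 51]
196 [-3, -6, -5, -6, 0, 26, 27, 40, 20, 18, 21, 35, 39, 35]
204 [1, -4, -6, -5, 8, 45, 25, 38, 19, 19, 24, 41, 40, 40]
212 [1, -3, -3, -4, 9, 43, 31, 31, 20, 21, 28, 41, 42, 41]
220 [5, -1, -4, 0, 33, 74, 67, 51, 45, 47, 55, 60, 56, 48]
228 [-3, -7, -4, 8, 50, 60, 80, 36, 45, 47, 61, 71, 51, 41]
236 [-9, -5, -4, 22, 76, 43, 84, 47, 44, 49, 73, 71, 44, 42]
244 [-4, -5, -3, 25, 77, 41, 65, 43, 44, 54, 72, 67, 51, 57]
252 [-5, -5, -1, 32, 66, 53, 50, 41, 33, 43, 57, 51, 51, 51]
```

```bash
python3 -m jog '[[[0,-0.04,0,0,0,0],[0,0,0,0,0,0]]]'; python3 -m jog '[[[0,-0.03,0,0,0,0],[0,0,0,0,0,0]]]'; python3 m.py
```

```text
t: 9.9
position: [510.5, -36.6, 34.6]
orientation: [1.0, -0.001, -0.0, 0.0]
wrist_force: [-0.2, -1.0, 1.1]
opening: 91.8
t: 10.07
position: [510.5, -36.3, 34.6]
orientation: [1.0, -0.002, -0.0, 0.001]
wrist_force: [-1.0, -5.3, 1.2]
opening: 92.0
180 [21, 15, 14, 17, 21, 38, 78, 75, 44, 41, 40, 42, 43, 43]
188 [1, -1, -5, -6, -3, 15, 40, 49, 28, 28, 40, 59, 68, 38]
196 [-3, -5, -5, -5, 0, 29, 31, 37, 17, 18, 24, 40, 37, 32]
204 [1, -4, -5, -5, 8, 45, 33, 29, 20, 20, 28, 40, 40, 40]
212 [2, -2, -3, -3, 11, 45, 45, 24, 19, 22, 34, 41, 41, 41]
220 [4, -2, -4, 0, 29, 65, 79, 48, 45, 43, 58, 59, 52, 49]
228 [-2, -6, -4, 8, 50, 59, 74, 45, 45, 51, 73, 66, 41, 44]
236 [-7, -5, -3, 22, 78, 60, 63, 44, 45, 55, 72, 60, 35, 46]
244 [-4, -5, -3, 26, 81, 74, 53, 43, 46, 60, 71, 60, 51, 59]
252 [-5, -5, 0, 29, 63, 75, 41, 41, 33, 44, 57, 51, 51, 51]
```

Force rose to −5.3 N at the last 0.75 mm: rim-to-rim contact, and the grass tray's edge pixels haven't changed. Back off, clear the view and check.

```bash
python3 -m jog '[[[0,0.1,0,0,0,0],[0,0.4,0,0,0,0],[0,0.8,0,0,0,0],[0,0.8,0,0,0,0],[0,0,-0.9,0,0,0],[0,0,-0.9,0,0,0],[0,0,-0.9,0,0,0],[0,0,-0.9,0,0,0],[0,0,-0.9,0,0,0],[0,0,-0.9,0,0,0]]]'
python3 -m jog '[[[0,0.9,-0.6,0,0,0],[0,1,-0.6,0,0,0],[0,1,0,0,0,0],[0,1,0,0,0,0],[0,1,0,0,0,0],[0,1,0,0,0,0],[0,0.9,0,0,0,0],[0,0.9,0,0,0,0],[0,0,0,0,0,0]]]'
python3 m.py; python3 - <<'E'
from h import *
from station import viewer
c=pickle.load(open("cap4.pkl","rb")); crop(c["image"],160,160,360,300,4,"pics/t3.png")
c=viewer.capture("scene"); crop(c["image"],140,130,440,340,2.5,"pics/s3.png")
E
```

```text
t: 10.95
position: [510.4, -88.4, 170.7]
orientation: [1.0, -0.002, 0.0, -0.0]
wrist_force: [0.6, -0.7, 0.1]
opening: 92.0
t: 11.7
position: [509.3, -284.6, 199.5]
orientation: [1.0, -0.003, 0.0, 0.001]
wrist_force: [-0.3, -0.5, 0.3]
opening: 92.0
180 [23, 17, 15, 19, 22, 21, 47, 46, 21, 20, 22, 27, 27, 28]
188 [3, 0, -6, -5, -3, 15, 36, 45, 31, 34, 23, 39, 41, 23]
196 [-4, -9, -9, -4, 7, 51, 61, 77, 49, 49, 55, 76, 65, 49]
204 [3, -7, -9, -3, 24, 83, 66, 67, 50, 51, 61, 78, 78, 79]
212 [2, -4, -6, -2, 30, 87, 82, 57, 49, 45, 45, 52, 47, 46]
220 [2, 0, -4, 1, 24, 50, 55, 31, 25, 27, 42, 47, 51, 55]
228 [0, -2, -3, 3, 34, 36, 44, 24, 24, 32, 61, 66, 47, 49]
236 [-3, -4, -2, 10, 50, 38, 34, 25, 37, 60, 78, 65, 40, 51]
244 [-3, -4, -3, 24, 77, 73, 51, 48, 50, 65, 77, 66, 55, 64]
252 [-5, -5, 0, 31, 67, 80, 45, 44, 36, 48, 61, 55, 56, 55]
```

View pics/t3.png

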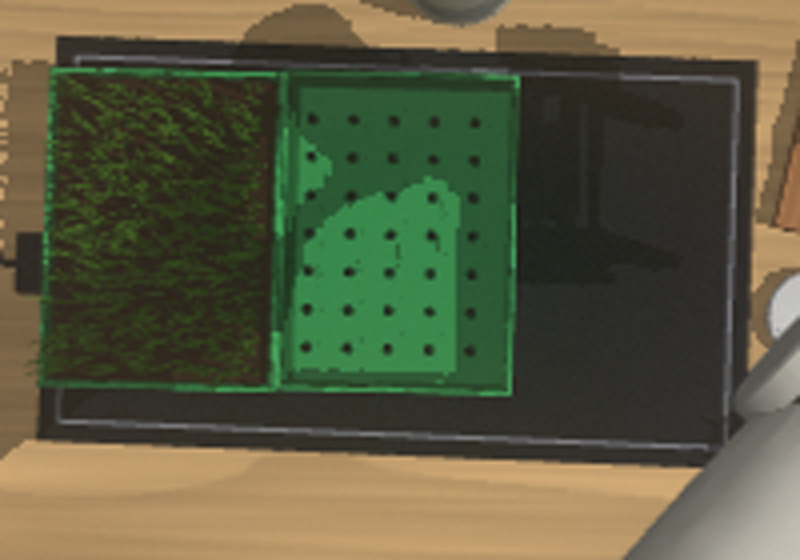

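View pics/s3.png

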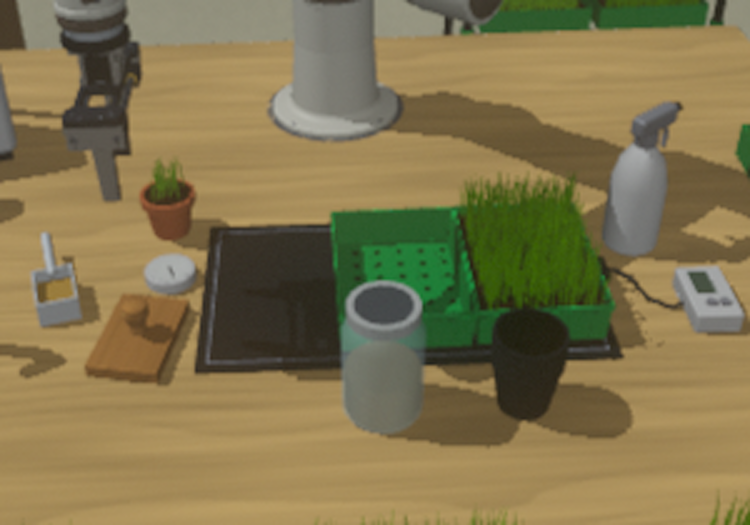

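The tray lies flat against the grass tray: the rims meet along crop px (284,74)–(276,390) with no gap, the back edge is parallel, and everything else is where it was. Handing in.

```bash
python3 -c "
from station import robot
print(robot.sign_off())"
```

```text
the job is handed in; nothing more can be done
None
```

I pushed the standing tray's top edge over with the open fingertips, and it fell flat on its bottom, open side up. Then I pushed it along the mat with both fingertips, squaring it by about 5°, until its rim met the grass tray. I handed the job in at about 12 s on the robot's clock; the hand-in gives no verdict.

- **Contact:** the last 0.75 mm of the push raised the wrist force to about 5 N.
- **Final pictures:** after backing off, the top and scene pictures show:
  - The two rims touch along the whole side, with edges parallel and ends lined up.
  - The whole tray is on the mat.
  - The grass tray and the other things I could see are where they were.
- **Limits:** one camera pixel is about 3 mm here, so a gap below about 1 mm would not show. The force readings also vary by about 1 N. No check failed or disagreed.

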